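# Click a carving blank into the sloping dovetail stand

### The job

Mount the carving blank on the carving stand: take the wooden block that is screwed to a dovetail plate, slide the plate up between the stand's sloping rails from their open lower end until it is fully home and the sprung catch has clicked up behind it, then let go. Leave the loose offcut block, the wax jar and the oil bottle where they stand.

Things in the scene. Friction and masses are not known exactly. Their poses are not given: they have to be found in the camera images.
- blank: Loose, 0.35 kg: pale wooden block fixed on a wooden dovetail plate; lies flat, block up. Origin: centre of the plate's underside; x along the plate, z up. Plate 110 long (x), 10 thick, 70 wide (y) below, 58 at its top face. Block 60 (x) by 44 (y), from 10 to 58 mm above the origin, sides upright up to 50, bevelled by 6 above; a low rosette stands 4 mm higher. Either end may go in first.
- track: Dovetail track of the fixed stand: dark steel floor, two bright rails, sloping up 25 degrees away from the robot and to its left. x points up along the rails, z square out of the floor (its surface is z = 0). Origin: where the plate's underside centre belongs when home, 100 mm above the bench. Cross stop's face at x = +56.5 mm; the home plate has 1.5 mm of play at each end.
- mouth (a point): Middle of the track's open lower mouth, on its floor, at track x = -28 mm. From here to x = -10 the 12 mm high rails are flared 6 mm a side; from -10 up to the stop they leave the plate 1.5 mm a side and up to 2.5 mm in height. The rails' outer sides are 48 mm from the middle. The bare floor goes on down to x = -100; below that only the bench. Stand: 140 mm high, board 173 x 124 mm.
- catch (a joint): Sprung brass catch in the track's floor: 0 m when up, grows to 0.010 m as pressed in. The plate sliding up rides over its ramp and keeps it pressed about 5 to 7 mm until home, then it springs up behind the plate. Spring 1 N up, 3 N flush; pushing the plate in takes under 15 N. A plate let go before the click stays short or slides back. The thumb tab below it need not be touched.
- catch_tooth (a point): Tip of the catch's tooth, on the track's middle line at x = -57.5 mm, 7.5 mm above the floor when up. The tooth is 26 mm wide: a ramp from x = -78 mm on its lower side, a square upper face at x = -56.5 mm.
- offcut: Loose wooden block just like the blank's (60 x 44 x 48 mm), with no plate and no rosette. Origin: centre of its underside, z up. To be left alone; it and the blank may stand in either of two places.
- wax_jar: Jar of polishing wax, 70 mm across, 83 mm high, upright. Origin: centre of its underside. To be left alone.
- oil_bottle: Brown oil bottle, 43 mm across, 92 mm high, upright. Origin: centre of its underside. To be left alone.

How it is judged:
On the way:
1. the plate has entered the dovetail from the open lower end and is not yet home (x of blank in the frame of track between -0.06 and -0.008 m and y of blank in the frame of track between -0.005 and 0.005 m and z of blank in the frame of track between -0.003 and 0.006 m), for 0.05 s.
At the end, for the whole second after the job is handed in: The blank's plate lies in the dovetail, its centre within 5 mm of the home point along the rails and across them, on the floor (-3 to +6 mm) and in line with the rails within 4 degrees; the catch is up (less than 3 mm pressed) behind it; the blank is at rest (x of blank in the frame of track between -0.005 and 0.005 m and y of blank in the frame of track between -0.005 and 0.005 m and z of blank in the frame of track between -0.003 and 0.006 m and angle between the x axis of blank and the x axis of track, either way round below 0.07 rad and angle between the z axis of blank and the z axis of track, either way round below 0.07 rad and value of joint catch below 0.003 m and linear speed of blank below 0.01 m/s); the robot touches nothing.
It fails at once if the offcut is shifted more than 30 mm (distance of offcut from where it was at the start of the episode above 0.03 m).
It fails at once if the wax jar is shifted more than 30 mm (distance of wax_jar from where it was at the start of the episode above 0.03 m).
It fails at once if the oil bottle is shifted more than 30 mm (distance of oil_bottle from where it was at the start of the episode above 0.03 m).
It also fails if it takes over 42 s, if anything falls off the work surface, if the arm or the gripper's body presses on something with over 40 N, if the wrist force passes 120 N, or if a joint passes its speed limit or range.

### The arm

A 6-joint arm with a two-finger parallel gripper is mounted at the origin on a cart in front of the work surface, level with it; the furniture and walls round the work are solid. World frame = base frame: x ahead of the robot, y to its left, z up, the work surface at z = 0. Lengths are in m, angles in rad, forces in N, time in s.
With the tool pointing down it reaches from about 0.25 to 0.725 m from the base axis. Payload 4 kg.
Tool frame: the origin (TCP) lies midway between the tips of the shut fingers; the grasp point (between the pads) lies bot.pinch_z behind it (bot.pinch_z is the distance from the TCP to the grasp point, in m); z points along the fingers, y is the line along which they close (so a half turn about z gives the same grasp; the last joint's range is limited). The gripper opens to 85 mm and grips with 20 to 120 N. Pads are 22 mm wide; open, the fingers measure 114 mm over their backs; the gripper's body (76 mm by 85 mm) begins 54 mm behind the grasp point. The pads swing forward as they close: fully open they stand 13 mm farther back than shut.
Start: joints at [-1.154, 0.241, 0.005, 1.335, 0, 1.571], TCP at [0.202, -0.457, 0.231] pointing down, gripper open.
Joint ranges: [-2.72, 2.72], [-1.05, 1.87], [-1.09, 1.28], [-1.99, 2.15], [-1.42, 1.44], [-3.14, 3.14]. Speed limits (rad/s): [2.79, 2.79, 3.14, 3.14, 3.14, 3.14].

### API

Orientations are given as a unit quaternion [x, y, z, w].
In Python, from workcell import bot, vision, readout gives the robot as it stands (bot), with the cameras (vision) and the readings (readout).
- The arm moves only by the tool jog_arm, called after "Request:" as a command line: name --argument value ..., lists and objects as JSON in quotes. Schema: {"type":"object","properties":{"motion":{"type":"array","items":{"type":"object","properties":{"wx":{"type":"number"},"wy":{"type":"number"},"wz":{"type":"number"},"sx":{"type":"number"},"sy":{"type":"number"},"sz":{"type":"number"},"aperture":{"type":"number"}},"additionalProperties":false,"required":["aperture"]},"minItems":1,"maxItems":10},"only":{"type":"string"},"quiet":{"type":"boolean"},"lines":{"type":"string"}},"required":["motion"],"additionalProperties":false}. motion is a list of rows, 1 to 10 of them, each an object with the fields wx, wy, wz (a rotation vector in normalised numbers (1 is 90 degrees)), sx, sy, sz (the shift in fractions of the full range, 1 being 600 mm), aperture (the finger opening in m); a field left out counts as zero (the opening has to be given); each row is the pose to reach, as a shift and turn from the pose commanded when the call began, along the tool's axes at that moment; what a row does not reach only later rows make up. A row lasts 1/8 s, in which the tool goes at most 0.0625 m and 0.188 rad, less where a joint would pass 70% of its speed; a pose out of reach is approached as far as the arm can. The fingers move at their own pace and stop on an object; the grip force is fixed at half the most. Time passes only in rows, so rows that do not move let the fingers close. The tool returns the time, the measured TCP pose, the force, the opening and the grip force at its end. only (a regular expression) keeps the lines of the reply that match it, lines (a string "A,B") keeps lines A to B, and quiet returns only ok. No shift or turn number may pass 1 either way. Input that does not fit is refused with a message, and nothing moves.
- readout.get_obs(): the state, without advancing time (a new reading comes with each control period).
- vision.camera(name): name is "scene" or "side" or "wrist"; returns the picture (400x640x3 uint8, red, green, blue); there is no depth.
- vision.calibration(name): a dict with "mtx" (3x3 intrinsics, pixels), "R" (3x3) and "t" (3): a world point X has camera coordinates R X + t. Camera axes: x right, y down, z forward; pixel columns grow to the right and rows downward; lengths in m; the calibration is good to about 2 mm. The wrist camera is an equidistant fisheye: a pixel r from the principal point sees the ray r / f radians off the axis. A picture is of the moment at which its call begins: read the wrist's pose just before it. calibration takes no time and is no camera call; for the wrist camera it gives the pose at the moment of the call.
- bot.job_done(): hands the job in; it is judged then, once.
The state is a dict: "clock": time; "joint_pos": joint angles; "joint_vel": joint speeds; "tau": joint torques, N m; "eef_pos": TCP position; "tool_rot": TCP orientation; "ft_force": force on the tool from outside, world axes, zero at the start; "ft_torque": the same for the moment, N m; "grip_width": finger opening in m; "grasp_force": force on a finger pad.
Only numpy, scipy, OpenCV 4.12 (cv2) and the standard library are available. Lean on these libraries where they do the work, as an engineer would, in place of code of your own. Each camera call takes 0.05 s, during which the arm holds its last target. There are 200 camera calls.

## Working session

There is one attempt and no reset: what is moved stays moved. The work goes in short steps, Python scripts to look and compute and a tool call to move; the robot and the scene stay as the last step left them, time stands still between calls to the robot, and variables do not carry over. Pictures are saved under pics/ and viewed, at most 10 in all, crops included, and the job is handed in when it is done.

```bash
ls; mkdir -p pics
```

Run:
```python
from workcell import bot, vision, readout
import cv2,numpy as np
for n in["scene","side"]:
    im=vision.camera(n); cv2.imwrite(f"pics/{n}0.png",im[:,:,::-1])
for n in["scene","side","wrist"]:
    c=vision.calibration(n); print(n,np.round(c["mtx"],1).tolist(),np.round(c["R"],3).tolist(),np.round(c["t"],3))
o=readout.get_obs(); print(o["clock"],o["eef_pos"],o["tool_rot"],o["grip_width"],bot.pinch_z)
```

```text
pics
workcell.py
scene [[452.1, 0.0, 313.7], [0.0, 452.1, 200.3], [0.0, 0.0, 1.0]] [[-0.832, -0.555, 0.014], [-0.287, 0.408, -0.867], [0.475, -0.725, -0.498]] [0.53  0.259 0.634]
side [[464.8, 0.0, 320.0], [0.0, 464.8, 198.1], [0.0, 0.0, 1.0]] [[0.946, -0.324, 0.006], [-0.159, -0.479, -0.864], [0.283, 0.816, -0.504]] [-0.572  0.179  0.778]
wrist [[309.7, 0.0, 321.5], [0.0, 309.7, 205.7], [0.0, 0.0, 1.0]] [[0.404, -0.915, -0.002], [-0.874, -0.387, 0.293], [-0.269, -0.117, -0.956]] [-0.498 -0.037  0.379]
0.1 [ 0.2021919  -0.45669167  0.23050301] [ 9.78365396e-01  2.06882313e-01 -1.78282639e-04 -9.10466019e-04] 0.08514457847645356 0.0187
```

View pics/scene0.png

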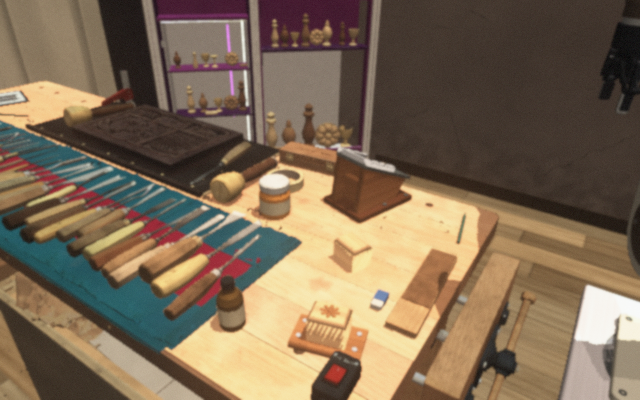

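View pics/side0.png

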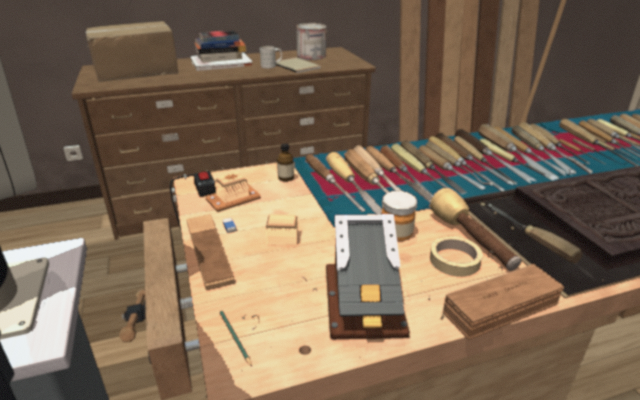

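The scene view shows the blank at about (325,328), the offcut at (350,252), the stand at (368,185), the jar at (275,195) and the bottle at (230,305). In the side view the blank is at (233,195) and the stand's track at (368,270), with its stop at (365,218). Next I'll enlarge these areas to get accurate corners.

Run:
```python
import cv2,numpy as np
s=cv2.imread("pics/scene0.png");d=cv2.imread("pics/side0.png")
def crop(im,x,y,w,h,k):
    c=cv2.resize(im[y:y+h,x:x+w],None,fx=k,fy=k,interpolation=cv2.INTER_CUBIC)
    for i in range(0,w,10):
        cv2.line(c,(i*k,0),(i*k,6 if i%50 else 12),(0,0,255),1)
        if (x+i)%20==0: cv2.putText(c,str(x+i),(i*k,20),0,.35,(255,0,0))
    for i in range(0,h,10):
        cv2.line(c,(0,i*k),(6,i*k),(0,0,255),1)
        if (y+i)%20==0: cv2.putText(c,str(y+i),(8,i*k+4),0,.35,(255,0,0))
    return c
a=crop(s,280,290,100,75,4); b=crop(d,190,165,100,75,4)
e=crop(s,320,140,100,75,4); f=crop(d,320,200,100,150,4)
cv2.imwrite("pics/c1.png",np.hstack([np.vstack([a,b]),f]))
cv2.imwrite("pics/c2.png",crop(s,320,140,100,75,8))
```

```text
(no output)
```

View pics/c1.png

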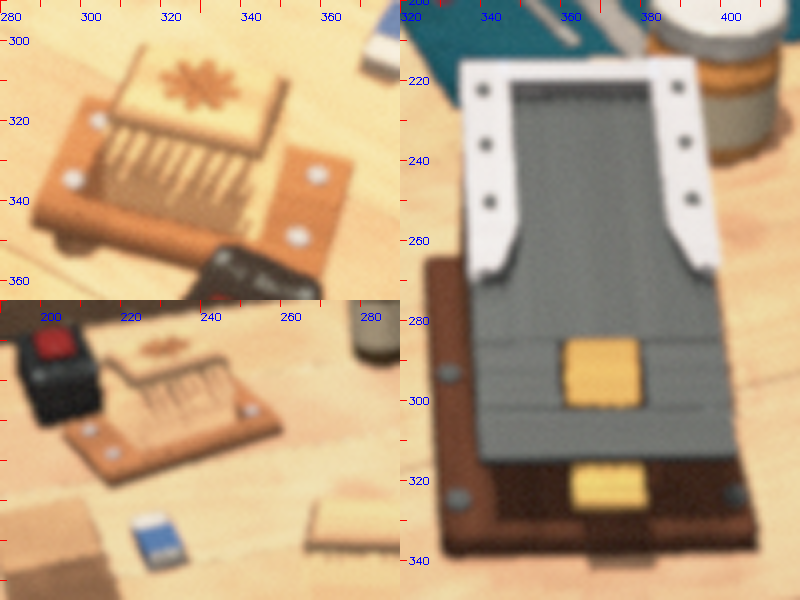

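View pics/c2.png

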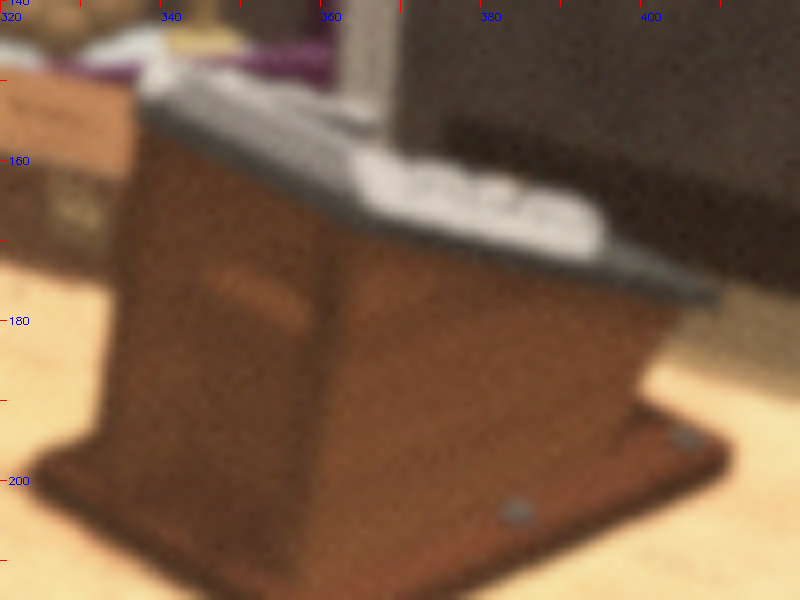

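Create fit.py:
```python
import numpy as np
from scipy.optimize import least_squares
from scipy.spatial.transform import Rotation as Ro
from workcell import bot, vision, readout
C={n:vision.calibration(n) for n in("scene","side")}
def proj(n,X):
    c=C[n]; p=c["R"]@X+c["t"]; q=c["mtx"]@p; return q[:2]/q[2]
def ray(n,uv,z):
    c=C[n]; d=c["R"].T@np.linalg.solve(c["mtx"],[*uv,1]); o=-c["R"].T@c["t"]; return o+d*(z-o[2])/d[2]
def fit(obs,pose,x0):
    f=lambda p:np.concatenate([proj(n,pose(p,m))-uv for n,uv,m in obs])
    fr=lambda p:f(p)
    return least_squares(fr,x0,loss="soft_l1"),f
```

Run:
```python
from fit import *
np.set_printoptions(precision=4,suppress=True)
# blank triangulations
for n,uv,z in[("scene",(329.75,311),.062),("side",(231.2,177),.062),("scene",(288.2,347),0),("scene",(300,314.2),.01),("scene",(368.3,330.7),.01),
 ("side",(218,211.7),0),("side",(260.7,197.5),0),("side",(206.2,199.2),0)]: print(n,uv,ray(n,uv,z))
for n,uv in[("scene",(304.5,320.5)),("scene",(298.2,335)),("scene",(359.5,333.7)),("scene",(354.5,349.2)),("side",(212.5,197.5)),("side",(218,203.2)),("side",(253,192.7))]: print("bolt",n,ray(n,uv,.01))
# track
def cand(p,m):
    x,y,z,yaw,xt,hi=p; X=[xt if m[0]=="t" else m[0],m[1],m[2]]
    if m[1]=="i": X[1]=hi
    if m[1]=="-i": X[1]=-hi
    return np.array([x,y,z])+Ro.from_euler("ZY",[yaw,-np.radians(25)]).apply(np.array(X,float))
obs=[("side",(340,315),(-.1,.048,0)),("side",(404,315),(-.1,-.048,0)),("side",(337,268.5),(-.028,.048,.012)),("side",(399.5,267),(-.028,-.048,.012)),
("side",(335,215),("t",.048,.012)),("side",(393.8,214.5),("t",-.048,.012)),("side",(347.5,220),(.0565,"i",.012)),("side",(382.5,220),(.0565,"-i",.012)),
("side",(360.75,284.75),(-.0565,.013,.0075)),("side",(380,285),(-.0565,-.013,.0075)),("side",(360.75,301.75),(-.078,.013,0)),("side",(380.25,302),(-.078,-.013,0)),
("scene",(410,177.1),(-.1,.048,0)),("scene",(395.3,171.5),(-.028,.048,0)),("scene",(364.4,158.75),("t",.048,.012)),("scene",(339,149),("t",-.048,.012))]
r,f=fit(obs,cand,[.5,-.25,.1,1.2,.07,.03]); print(r.x,r.cost)
print(f(r.x).reshape(-1,2))
```

```text
scene (329.75, 311) [0.4622 0.2206 0.062 ]
side (231.2, 177) [0.4642 0.2083 0.062 ]
scene (288.2, 347) [0.5062 0.265  0.    ]
scene (300, 314.2) [0.5254 0.2068 0.01  ]
scene (368.3, 330.7) [0.4178 0.1759 0.01  ]
side (218, 211.7) [0.4229 0.171  0.    ]
side (260.7, 197.5) [0.5271 0.2029 0.    ]
side (206.2, 199.2) [0.4048 0.235  0.    ]
bolt scene [0.5115 0.2142 0.01  ]
bolt scene [0.5021 0.2446 0.01  ]
bolt scene [0.426  0.1891 0.01  ]
bolt scene [0.4175 0.2201 0.01  ]
bolt side [0.4185 0.2207 0.01  ]
bolt side [0.4268 0.191  0.01  ]
bolt side [0.5116 0.2135 0.01  ]
[ 0.6157 -0.197   0.0994  1.2609  0.068   0.0288] 14.122729598671892
[[-0.8276  0.4647]
 [ 0.1919 -0.193 ]
 [ 0.7124 -1.0792]
 [ 0.4119 -0.0774]
 [ 0.5455 -0.186 ]
 [-0.4576 -0.0158]
 [-0.0406  0.6582]
 [-0.0416  0.4494]
 [ 0.653   0.9066]
 [-1.4521  0.5054]
 [ 1.1692 -0.6929]
 [-1.0369 -1.107 ]
 [ 1.2721 -0.6405]
 [-1.8209  0.7243]
 [ 4.4989  1.7343]
 [-0.6376 -3.1666]]
```

Add to fit.py:
```python
def delta(p,R):
    "tool-axis rotation vector and shift from present pose to (p,R)"
    o=readout.get_obs(); R0=Ro.from_quat(o["tool_rot"])
    np.set_printoptions(precision=4,suppress=True)
    print("t",o["clock"],"rot",(R0.inv()*R).as_rotvec(),"d",R0.inv().apply(np.array(p)-o["eef_pos"]),"j",o["joint_pos"])
def down(az): # tool z down, tool x at azimuth az
    return Ro.from_euler("z",az)*Ro.from_euler("x",np.pi)
```

Run:
```python
from fit import *
delta([.464,.217,.16],down(.283))
np.set_printoptions(precision=3,suppress=True)
print("knob",ray("scene",(335,370),.03),ray("side",(203,180),.03)); print("bottle",ray("scene",(231,327),0),ray("side",(286,179),0))
print("jar",ray("scene",(275,214),0),ray("side",(399,235),0)); print("off",ray("side",(283,243),0))
```

```text
t 0.1 rot [-0.0019  0.0001  0.1338] d [ 0.5121 -0.5099  0.0715] j [-1.154   0.2413  0.0039  1.3352  0.      1.5708]
knob [0.414 0.283 0.03 ] [0.406 0.276 0.03 ]
bottle [0.605 0.284 0.   ] [0.608 0.274 0.   ]
jar [ 0.758 -0.026  0.   ] [ 0.765 -0.038  0.   ]
off [0.53 0.01 0.  ]
```

The rows are not in the units I measure in: shifts go in shares of 600 mm and turns go in shares of 90 degrees. I convert before sending: 0.512 m / 0.6 = 0.8533, -0.51 m / 0.6 = -0.85, 0.134 rad / 1.5708 = 0.0853.

Request:
jog_arm --motion '[{"wz": 0.0127, "sx": 0.0667, "sy": -0.0667, "aperture": 0.085}, {"wz": 0.0828, "sx": 0.8533, "sy": -0.85, "sz": 0.1167, "aperture": 0.06}, {"wz": 0.0853, "sx": 0.8533, "sy": -0.85, "sz": 0.1167, "aperture": 0.06}, {"wz": 0.0853, "sx": 0.8533, "sy": -0.85, "sz": 0.1167, "aperture": 0.06}, {"wz": 0.0853, "sx": 0.8533, "sy": -0.85, "sz": 0.1167, "aperture": 0.06}, {"wz": 0.0853, "sx": 0.8533, "sy": -0.85, "sz": 0.1167, "aperture": 0.06}, {"wz": 0.0853, "sx": 0.8533, "sy": -0.85, "sz": 0.1167, "aperture": 0.06}, {"wz": 0.0853, "sx": 0.8533, "sy": -0.85, "sz": 0.1167, "aperture": 0.06}, {"wz": 0.0853, "sx": 0.8533, "sy": -0.85, "sz": 0.1167, "aperture": 0.06}, {"wz": 0.0853, "sx": 0.8533, "sy": -0.85, "sz": 0.1167, "aperture": 0.06}]'

```text
clock: 1.35
eef_pos: [0.4257, 0.1191, 0.1722]
tool_rot: [0.99, 0.141, 0.0, 0.0]
ft_force: [1.2, -0.8, 1.0]
grip_width: 0.0599
grasp_force: 0.0
```

Run:
```python
from fit import *
delta([.464,.217,.16],down(.283))
```

```text
t 1.35 rot [ 0.0004 -0.      0.0004] d [ 0.0642 -0.0833  0.0121] j [ 0.273   0.164  -0.2505  1.1562 -0.0004  3.1313]
```

Scaled: -0.083 m / 0.6 = -0.1383, 0.064 m / 0.6 = 0.1067, -1.57 rad / 1.5708 = -0.9995.

Request:
jog_arm --motion '[{"wz": -0.1146, "sx": 0.0333, "sy": -0.05, "sz": 0.0167, "aperture": 0.06}, {"wz": -0.2292, "sx": 0.1067, "sy": -0.1383, "sz": 0.02, "aperture": 0.06}, {"wz": -0.3438, "sx": 0.1067, "sy": -0.1383, "sz": 0.02, "aperture": 0.06}, {"wz": -0.4584, "sx": 0.1067, "sy": -0.1383, "sz": 0.02, "aperture": 0.06}, {"wz": -0.573, "sx": 0.1067, "sy": -0.1383, "sz": 0.02, "aperture": 0.06}, {"wz": -0.6875, "sx": 0.1067, "sy": -0.1383, "sz": 0.02, "aperture": 0.06}, {"wz": -0.8021, "sx": 0.1067, "sy": -0.1383, "sz": 0.02, "aperture": 0.06}, {"wz": -0.9167, "sx": 0.1067, "sy": -0.1383, "sz": 0.02, "aperture": 0.06}, {"wz": -0.9995, "sx": 0.1067, "sy": -0.1383, "sz": 0.02, "aperture": 0.06}]'

```text
clock: 2.48
eef_pos: [0.4634, 0.2144, 0.16]
tool_rot: [0.599, 0.801, -0.001, -0.0]
ft_force: [-0.7, -0.1, -0.5]
grip_width: 0.0603
grasp_force: 0.0
```

Request:
jog_arm --motion '[{"wz": -0.1146, "aperture": 0.06}, {"wz": -0.2292, "aperture": 0.06}, {"wz": -0.3438, "aperture": 0.06}, {"wz": -0.4584, "aperture": 0.06}, {"wz": -0.573, "aperture": 0.06}, {"wz": -0.6875, "aperture": 0.06}, {"wz": -0.8021, "aperture": 0.06}, {"wz": -0.9167, "aperture": 0.06}, {"wz": -0.9995, "aperture": 0.06}, {"wz": -0.9995, "aperture": 0.06}]'

```text
clock: 3.72
eef_pos: [0.4635, 0.2144, 0.1601]
tool_rot: [-0.139, 0.99, -0.0, -0.0]
ft_force: [0.3, 1.1, 0.2]
grip_width: 0.0602
grasp_force: 0.0
```

Run:
```python
from fit import *
import cv2
delta([.464,.217,.16],down(.283+np.pi))
c=vision.calibration("wrist"); im=vision.camera("wrist")[:,:,::-1].copy()
np.save("pics/w.npy",c,allow_pickle=True)
def wp(X):
    p=c["R"]@X+c["t"]; th=np.arctan2(np.hypot(*p[:2]),p[2]); u=p[:2]/np.hypot(*p[:2])*th*c["mtx"][0,0]; return u+c["mtx"][:2,2]
M=lambda x,y,z:np.array([.4643,.217,0])+Ro.from_euler("z",.283).apply([x,y,z])
for pts in[[(55,35,0),(55,-35,0),(-55,-35,0),(-55,35,0)],[(30,22,50),(30,-22,50),(-30,-22,50),(-30,22,50)],[(55,29,10),(55,-29,10),(-55,-29,10),(-55,29,10)]]:
    cv2.polylines(im,[np.int32([wp(M(*(np.array(q)/1e3)))*8 for q in pts])],True,(0,255,0),1,cv2.LINE_AA,3)
q=wp(M(0,0,.06)); x,y=int(q[0]),int(q[1]);print(q)
big=cv2.resize(im,None,fx=1.25,fy=1.25); cv2.imwrite("pics/w1.png",big)
```

```text
t 3.725 rot [-0.0002 -0.001  -0.0033] d [-0.0012  0.0024  0.0001] j [ 0.4333  0.3046 -0.0989  1.1684 -0.      0.1536]
[322.8962 208.1474]
```

View pics/w1.png

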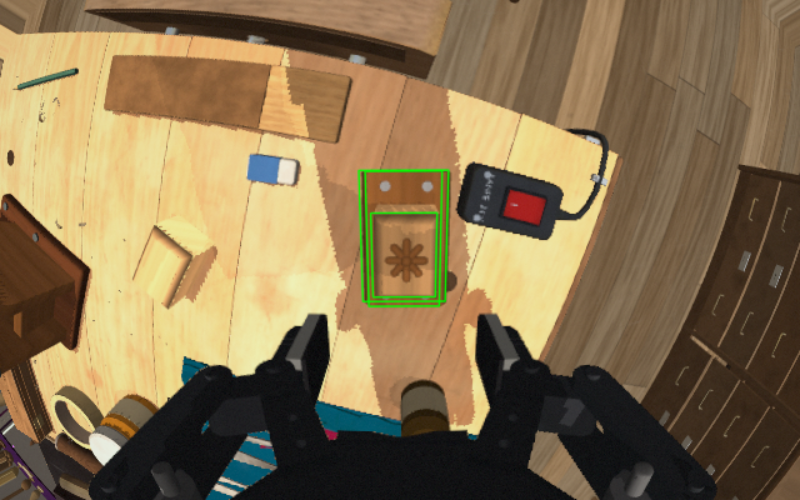

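The overlaid outline sits on the blank in the wrist view (plate about 360–450 by 170–305), so the pose is good. I'll go down and grasp.

Scaled: 0.145 m / 0.6 = 0.2417, 0.06 m / 0.6 = 0.1.

Request:
jog_arm --motion '[{"sx": -0.0017, "sy": 0.004, "sz": 0.1, "aperture": 0.06}, {"sx": -0.0017, "sy": 0.004, "sz": 0.1833, "aperture": 0.06}, {"sx": -0.0017, "sy": 0.004, "sz": 0.225, "aperture": 0.06}, {"sx": -0.0017, "sy": 0.004, "sz": 0.2417, "aperture": 0.06}, {"sx": -0.0017, "sy": 0.004, "sz": 0.2417, "aperture": 0.06}, {"sx": -0.0017, "sy": 0.004, "sz": 0.2417, "aperture": 0.03}, {"sx": -0.0017, "sy": 0.004, "sz": 0.2417, "aperture": 0.03}, {"sx": -0.0017, "sy": 0.004, "sz": 0.2417, "aperture": 0.03}, {"sx": -0.0017, "sy": 0.004, "sz": 0.2417, "aperture": 0.03}]'

```text
clock: 4.9
eef_pos: [0.4654, 0.2177, 0.0171]
tool_rot: [-0.14, 0.99, 0.0, 0.002]
ft_force: [0.8, -0.3, 5.8]
grip_width: 0.0432
grasp_force: 63.3
```

Request:
jog_arm --motion '[{"aperture": 0.03}, {"aperture": 0.03}, {"sz": -0.0833, "aperture": 0.03}, {"sz": -0.1833, "aperture": 0.03}, {"sz": -0.2833, "aperture": 0.03}, {"sz": -0.35, "aperture": 0.03}, {"sz": -0.35, "aperture": 0.03}]'

```text
clock: 5.78
eef_pos: [0.4658, 0.2179, 0.2288]
tool_rot: [-0.14, 0.99, 0.001, 0.003]
ft_force: [-0.0, -0.6, -4.3]
grip_width: 0.0431
grasp_force: 63.0
```

Run:
```python
from fit import *
import cv2
o=readout.get_obs(); print(o["eef_pos"],o["tool_rot"])
c=vision.calibration("wrist"); im=vision.camera("wrist")[:,:,::-1].copy()
im2=vision.camera("scene")[:,:,::-1]
cv2.imwrite("pics/w2.png",np.hstack([im[100:380,200:460],cv2.resize(im2[60:240,180:480],(466,280))]))
# track stand pose, mid-path and pre-insertion targets
T=Ro.from_euler("ZY",[1.261,-np.radians(25)]); p0=np.array([.6157,-.197,.0997])
```

```text
[0.4658054  0.21793052 0.22881549] [-0.14009189  0.99013187  0.00107121  0.00346238]
```

View pics/w2.png

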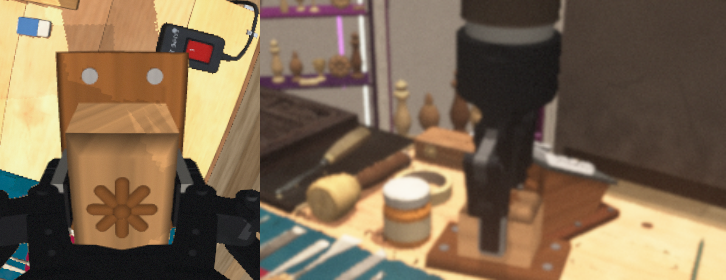

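Add to fit.py:
```python
T=Ro.from_euler("ZY",[1.261,-np.radians(25)]); p0=np.array([.6157,-.197,.0997]); RT=T*Ro.from_euler("y",np.pi)
def tk(x,y,z): return p0+T.apply([x,y,z])
def wproj(c,X):
    p=c["R"]@X+c["t"]; n=np.hypot(*p[:2]); return p[:2]/n*np.arctan2(n,p[2])*c["mtx"][0,0]+c["mtx"][:2,2]
```

Run:
```python
from fit import *
o=readout.get_obs(); c=vision.calibration("wrist"); R0=Ro.from_quat(o["tool_rot"])
obs=[((290,176),(-.0446,.0159,.010)),((354,176),(-.0446,-.0159,.010)),((323,307),(0,0,.062)),((258,153),(-.055,.035,0)),((387,152),(-.055,-.035,0))]
def f(p,s=1):
    out=[]
    for uv,m in obs:
        X=Ro.from_rotvec([0,p[3],p[4]]).apply(np.array(m)); X=X*[-1,1,-1]*1.0+[p[0],p[1],.017+p[2]]
        out.append(wproj(c,R0.apply(X)+o["eef_pos"])-uv)
    return np.concatenate(out)
print(f(np.zeros(5)).round(1)); 
r=least_squares(f,np.zeros(5)); print("inhand x,y,z,pitch,yaw",r.x.round(4),f(r.x).round(1))
# axis sanity: camera offset in tool frame
print(R0.inv().apply(-c["R"].T@c["t"]-o["eef_pos"]).round(3))
print(tk(-.12,0,.14),tk(-.12,0,.06)); delta(tk(-.12,0,.14),RT)
```

```text
[  61.6   -1.1  -67.1   -1.1   -4.3    9.3  128.4   -1.  -134.6    0.2]
inhand x,y,z,pitch,yaw [-0.1242 -0.0012  0.5363  0.5049 -0.1384] [ 40.1  14.2 -38.2  12.4  -3.5 -86.9  81.3  31.7 -79.   28.9]
[ 0.074  0.001 -0.142]
[ 0.56450606 -0.35692961  0.1758689 ] [ 0.57481337 -0.32472962  0.10336428]
t 5.875 rot [-0.213  -0.4025 -0.9639] d [ 0.0619 -0.5793  0.0487] j [0.4377 0.268  0.0229 1.3276 0.     0.1564]
```

Run:
```python
from fit import *
o=readout.get_obs(); c=vision.calibration("wrist"); R0=Ro.from_quat(o["tool_rot"])
obs=[((290,176),(-.0446,-.0159,.010)),((354,176),(-.0446,.0159,.010)),((323,307),(0,0,.062)),((258,153),(-.055,-.035,0)),((387,152),(-.055,.035,0))]
def f(p):
    out=[]
    for uv,m in obs:
        X=Ro.from_rotvec([0,p[3],p[4]]).apply(np.array(m)); X=X*[-1,1,-1]+[p[0],p[1],.017+p[2]]
        out.append(wproj(c,R0.apply(X)+o["eef_pos"])-uv)
    return np.concatenate(out)
print(f(np.zeros(5)).round(1)); 
r=least_squares(f,np.zeros(5)); print("inhand x,y,z,pitch,yaw",r.x.round(4),f(r.x).round(1))
```

```text
[-3.1 -1.1 -2.4 -1.1 -4.3  9.3 -5.6 -0.8 -0.6  0. ]
inhand x,y,z,pitch,yaw [-0.0015  0.0017  0.0045 -0.0395  0.0042] [ 1.2 -1.1 -0.6 -1.4  0.1  0.7 -0.2  0.7 -0.5  1.1]
```

Scaled: -0.579 m / 0.6 = -0.965, -0.54 m / 0.6 = -0.9, -0.964 rad / 1.5708 = -0.6137.

Request:
jog_arm --motion '[{"wz": -0.0637, "sx": 0.01, "sy": -0.1, "aperture": 0.03}, {"wz": -0.1273, "sx": 0.02, "sy": -0.2, "aperture": 0.03}, {"wx": -0.0255, "wy": -0.0509, "wz": -0.2292, "sx": 0.0333, "sy": -0.3, "aperture": 0.03}, {"wx": -0.0446, "wy": -0.0891, "wz": -0.3183, "sx": 0.0467, "sy": -0.4, "aperture": 0.03}, {"wx": -0.0637, "wy": -0.1273, "wz": -0.382, "sx": 0.0567, "sy": -0.5, "aperture": 0.03}, {"wx": -0.0828, "wy": -0.1655, "wz": -0.4456, "sx": 0.0667, "sy": -0.6, "aperture": 0.03}, {"wx": -0.1019, "wy": -0.2037, "wz": -0.5093, "sx": 0.0767, "sy": -0.7, "aperture": 0.03}, {"wx": -0.121, "wy": -0.2355, "wz": -0.573, "sx": 0.0867, "sy": -0.8, "sz": 0.0167, "aperture": 0.03}, {"wx": -0.1356, "wy": -0.2559, "wz": -0.6137, "sx": 0.0967, "sy": -0.9, "sz": 0.05, "aperture": 0.03}, {"wx": -0.1356, "wy": -0.2559, "wz": -0.6137, "sx": 0.1033, "sy": -0.965, "sz": 0.08, "aperture": 0.03}]'

```text
clock: 7.12
eef_pos: [0.5637, -0.3588, 0.1725]
tool_rot: [-0.574, 0.789, 0.13, 0.175]
ft_force: [1.4, 1.1, -4.2]
grip_width: 0.043
grasp_force: 63.2
```

Request:
jog_arm --motion '[{"aperture": 0.03}, {"aperture": 0.03}]'

```text
clock: 7.38
eef_pos: [0.564, -0.3555, 0.174]
tool_rot: [-0.575, 0.789, 0.13, 0.175]
ft_force: [-0.2, -0.1, -2.4]
grip_width: 0.0433
grasp_force: 63.3
```

Run:
```python
from fit import *
delta(tk(-.12,0,.14),RT)
import cv2
c=vision.calibration("wrist"); im=vision.camera("wrist")[:,:,::-1].copy(); im2=vision.camera("side")[:,:,::-1]; im3=vision.camera("scene")[:,:,::-1]
for n,i in zip(("w3","s3","c3"),(im,im2,im3)): cv2.imwrite(f"pics/{n}.png",i)
cv2.imwrite("pics/m3.png",np.vstack([im[:,60:580][20:320],cv2.resize(im2[150:350,247:507],(520,300))[:300]]))
```

```text
t 7.375 rot [ 0.0041  0.0036 -0.0024] d [ 0.0003 -0.0009 -0.0022] j [-0.7388  0.7677  0.6254  1.6258  0.3959 -2.038 ]
```

View pics/m3.png

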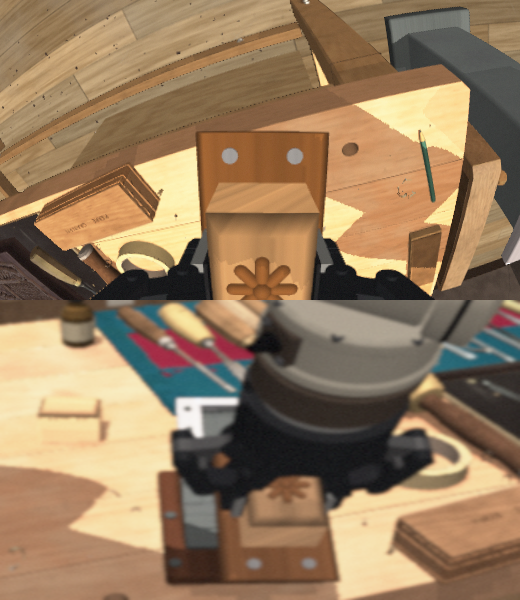

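Run:
```python
from fit import *
o=readout.get_obs(); R0=Ro.from_quat(o["tool_rot"])
obs=[((374,281.5),(-.0446,.0159,.010)),((402,281.5),(-.0446,-.0159,.010)),((392,244),(0,0,.062)),((356,290),(-.055,.035,0)),((416.5,290),(-.055,-.035,0))]
for h in([0,0,0,0],[-.0015,.0017,.0045,-.04]):
  for uv,m in obs:
    X=Ro.from_rotvec([0,h[3],0]).apply(m)*[-1,1,-1]+[h[0],h[1],.017+h[2]]
    print((proj("side",R0.apply(X)+o["eef_pos"])-uv).round(1),end=" ")
  print()
print(np.linalg.norm(R0.apply([0,0,1])), [ (proj("side",tk(.0,0,0)+d)-proj("side",tk(0,0,0))).round(1) for d in T.as_matrix().T*.01])
import cv2
im=cv2.imread("pics/s3.png"); im3=cv2.imread("pics/c3.png"); 
cv2.imwrite("pics/m4.png",np.hstack([cv2.resize(im[190:300,320:430],(390,390),interpolation=2),cv2.resize(im3[90:220,300:430],(390,390),interpolation=2)]))
```

```text
[ 0.9 42.4] [ 0.2 42. ] [-1.3 24.8] [ 2.3 45.9] [ 1.8 45. ] 
[-1.2 43.4] [-2.2 43. ] [-3.3 27.4] [ 0.3 46.4] [-0.9 45.6] 
1.0 [array([-0.5, -5.5]), array([-6.3,  0. ]), array([ 0.6, -3. ])]
```

View pics/m4.png

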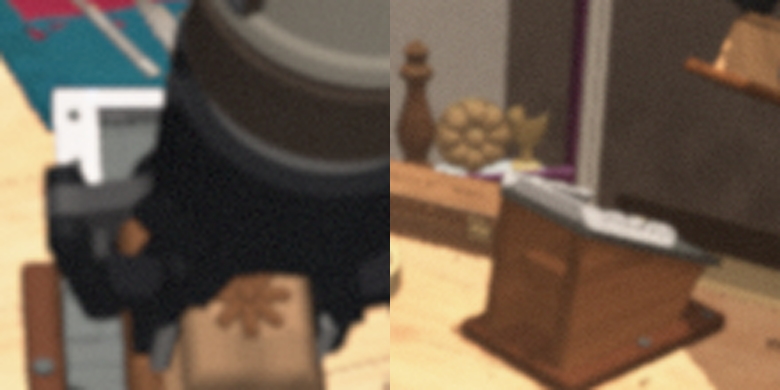

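Run:
```python
from fit import *
o=readout.get_obs(); R0=Ro.from_quat(o["tool_rot"]); c=vision.calibration("wrist")
W=[((290,177),(-.0446,-.0159,.010)),((355,177),(-.0446,.0159,.010)),((323,311),(0,0,.059)),((257,152),(-.055,-.035,0)),((388,152),(-.055,.035,0)),
 ((278,204),(-.03,-.022,.01)),((368,204),(-.03,.022,.01)),((265,233),(-.03,-.022,.05)),((382,233),(-.03,.022,.05))]
S=[((374,325.3),(-.0446,.0159,.010)),((402,325.3),(-.0446,-.0159,.010)),((391.5,275.4),(0,0,.059)),((356,336.7),(-.055,.035,0)),((416.5,336.7),(-.055,-.035,0))]
def f(p,w=1,s=1):
    out=[]
    for L,fn,k in((W,lambda X:wproj(c,X),w),(S,lambda X:proj("side",X),s)):
      for uv,m in L:
        X=Ro.from_rotvec([0,p[3],p[4]]).apply(m)*[-1,1,-1]+[p[0],p[1],.017+p[2]]
        out.append(k*(fn(R0.apply(X)+o["eef_pos"])-uv))
    return np.array(out).ravel()
print(f(np.zeros(5)).reshape(-1,2).round(1).tolist())
for a in((1,0),(.4,1),(1,1)):
    r=least_squares(f,np.zeros(5),args=a,loss="soft_l1"); print(a,r.x.round(4),f(r.x).reshape(-1,2).round(1).tolist())
```

```text
[[-1.8, -2.8], [-1.8, -2.9], [-2.3, 0.5], [-3.5, -0.6], [-0.0, -0.8], [-0.9, -1.2], [-3.5, -1.3], [-2.0, -0.6], [-3.8, -0.7], [0.9, -1.4], [0.2, -1.8], [-1.2, -5.4], [2.3, -0.8], [1.8, -1.7]]
(1, 0) [-0.0009  0.001  -0.0002 -0.0126 -0.0006] [[0.3, -1.5], [0.1, -1.5], [0.1, 1.1], [-1.4, 0.8], [1.5, 0.8], [1.1, 0.1], [-1.7, 0.0], [0.5, -0.2], [-1.4, -0.2], [-0.0, -1.9], [-0.7, -2.3], [-2.0, -5.6], [1.4, -1.4], [0.8, -2.3]]
(0.4, 1) [-0.0002  0.0006  0.0008 -0.0042 -0.0113] [[0.7, -3.3], [0.2, -2.7], [-0.8, -0.8], [-0.8, -1.3], [1.8, 0.1], [1.1, -2.0], [-2.0, -1.1], [0.7, -2.1], [-1.8, -1.1], [-0.2, -1.3], [-0.8, -1.4], [-1.8, -5.0], [1.2, -1.0], [0.6, -1.2]]
(1, 1) [-0.0007  0.0009  0.0002 -0.0088 -0.0027] [[0.4, -1.9], [0.1, -1.8], [-0.1, 0.6], [-1.2, 0.3], [1.5, 0.6], [1.1, -0.4], [-1.8, -0.3], [0.7, -0.5], [-1.6, -0.4], [-0.1, -1.7], [-0.8, -2.1], [-2.0, -5.4], [1.4, -1.3], [0.7, -2.0]]
```

Run:
```python
from fit import *
np.set_printoptions(precision=4,suppress=True)
def cand(p,m):
    x,y,yaw,xt,hi,tw=p; X=[xt if m[0]=="t" else m[0],{"i":hi,"-i":-hi,"w":tw,"-w":-tw}.get(m[1],m[1]),m[2]]
    return np.array([x,y,.1])+Ro.from_euler("ZY",[yaw,-np.radians(25)]).apply(np.array(X,float))
obs=[("side",(340,315),(-.1,.048,0)),("side",(404,315),(-.1,-.048,0)),("side",(337,268.5),(-.028,.048,.012)),("side",(399.5,267),(-.028,-.048,.012)),
("side",(335,215),("t",.048,.012)),("side",(393.8,214.5),("t",-.048,.012)),("side",(347.5,220),(.0565,"i",.012)),("side",(382.5,220),(.0565,"-i",.012)),
("side",(360.75,284.75),(-.0565,"w",.0075)),("side",(380,285),(-.0565,"-w",.0075)),("side",(360.75,301.75),(-.078,"w",0)),("side",(380.25,302),(-.078,"-w",0)),
("scene",(410,177.1),(-.1,.048,0)),("scene",(395.3,171.5),(-.028,.048,0)),("scene",(339,149),("t",-.048,.012))]
for k in(12,14,15):
    r,f=fit(obs[:k],cand,[.615,-.2,1.26,.07,.03,.013]); print(k,r.x,r.cost); 
J=r.jac; print(np.sqrt(np.diag(np.linalg.inv(J.T@J))))
```

```text
12 [ 0.6154 -0.1977  1.2626  0.0676  0.0288  0.0146] 3.006673747178215
14 [ 0.6154 -0.1977  1.2632  0.0676  0.0288  0.0146] 5.115366142814938
15 [ 0.6153 -0.1976  1.2644  0.0673  0.0288  0.0146] 7.6673016539028
[0.0006 0.0008 0.0083 0.0014 0.0012 0.0008]
```

```bash
sed -i 's/^T=Ro.*/T=Ro.from_euler("ZY",[1.2635,-np.radians(25)]); p0=np.array([.6154,-.1976,.1]); RT=T*Ro.from_euler("y",np.pi)/' fit.py
```

Add to fit.py:
```python
def blank():
    "blank in track frame, from TCP and nominal grasp"
    o=readout.get_obs(); R0=Ro.from_quat(o["tool_rot"]); B=R0.apply([-.0007,.0009,.017])+o["eef_pos"]
    print("blank in track mm",(T.inv().apply(B-p0)*1e3).round(1),"F track",T.inv().apply(o["ft_force"]).round(1),"clock",o["clock"],"w",o["grip_width"])
```

```bash
python3 -c "
from fit import *
blank(); delta(tk(-.0957,-.0009,.037),RT)"
```

```text
blank in track mm [-115.5    0.8  124.3] F track [-1.2  0.2 -2.9] clock 7.525 w 0.042977173722007815
t 7.525 rot [-0.0026  0.0003  0.0006] d [-0.0204 -0.0006  0.1043] j [-0.7366  0.7609  0.6269  1.6262  0.3958 -2.0382]
```

Scaled: 0.104 m / 0.6 = 0.1733, 0.1 m / 0.6 = 0.1667.

Request:
jog_arm --motion '[{"sx": -0.0167, "sz": 0.0667, "aperture": 0.03}, {"sx": -0.0333, "sz": 0.1333, "aperture": 0.03}, {"sx": -0.0333, "sz": 0.1667, "aperture": 0.03}, {"sx": -0.0333, "sz": 0.1733, "aperture": 0.03}, {"sx": -0.0333, "sz": 0.1733, "aperture": 0.03}]'

```text
clock: 8.15
eef_pos: [0.5848, -0.297, 0.0937]
tool_rot: [-0.576, 0.788, 0.126, 0.176]
ft_force: [-0.2, -0.7, -3.5]
grip_width: 0.0432
grasp_force: 63.3
```

```bash
python3 -c "
from fit import *
blank(); delta(tk(-.0957,-.0009,.018),RT)"
```

```text
blank in track mm [-96.2  -0.1  21.3] F track [-2.2 -0.  -2.9] clock 8.15 w 0.043162634647327426
t 8.15 rot [-0.004  -0.0002  0.0003] d [-0.0012  0.0001  0.0203] j [-0.6553  0.7463  0.3768  1.3549  0.4099 -1.9502]
```

Request:
jog_arm --motion '[{"sz": 0.01, "aperture": 0.03}, {"sz": 0.0167, "aperture": 0.03}, {"sz": 0.0233, "aperture": 0.03}, {"sz": 0.0233, "aperture": 0.03}]'

```text
clock: 8.65
eef_pos: [0.5859, -0.2916, 0.0787]
tool_rot: [-0.576, 0.788, 0.128, 0.175]
ft_force: [-0.0, -0.9, -3.3]
grip_width: 0.0434
grasp_force: 63.3
```

```bash
python3 -c "
from fit import *
blank(); delta(tk(-.0957,-.0009,.018),RT)"
```

```text
blank in track mm [-97.6   0.5   5.4] F track [-2.1 -0.2 -2.7] clock 8.65 w 0.043399992603739675
t 8.65 rot [-0.0019  0.0009 -0.0019] d [-0.0026 -0.0005  0.0044] j [-0.6482  0.7546  0.3514  1.3207  0.4112 -1.9414]
```

Scaled: 0.004 m / 0.6 = 0.0067, -0.002 m / 0.6 = -0.0033.

Request:
jog_arm --motion '[{"sx": -0.0033, "sz": 0.0033, "aperture": 0.03}, {"sx": -0.0033, "sz": 0.0067, "aperture": 0.03}, {"sx": -0.0033, "sz": 0.0067, "aperture": 0.03}]'

```text
clock: 9.02
eef_pos: [0.5873, -0.2883, 0.0764]
tool_rot: [-0.576, 0.788, 0.127, 0.176]
ft_force: [-0.6, -1.2, -1.1]
grip_width: 0.0431
grasp_force: 63.4
```

```bash
python3 -c "
from fit import *
blank()"
```

```text
blank in track mm [-95.3   0.2   1.8] F track [-1.6  0.2 -0.5] clock 9.025 w 0.043058920738542644
```

Request:
jog_arm --motion '[{"sz": 0.0033, "aperture": 0.03}, {"sz": 0.0033, "aperture": 0.03}]'

```text
clock: 9.28
eef_pos: [0.5876, -0.2874, 0.0745]
tool_rot: [-0.576, 0.788, 0.127, 0.176]
ft_force: [0.1, -1.0, -1.3]
grip_width: 0.0431
grasp_force: 63.5
```

```bash
python3 -c "
from fit import *
blank(); delta(tk(-.0957,-.0009,.017),RT)"
```

```text
blank in track mm [-95.3   0.2  -0.3] F track [-1.4 -0.4 -0.8] clock 9.275 w 0.0431283210304522
t 9.275 rot [-0.0025  0.0009 -0.0015] d [-0.0003 -0.0003 -0.0003] j [-0.642   0.7545  0.3398  1.3058  0.4123 -1.9348]
```

The rows are not in the units I measure in: shifts go in shares of 600 mm and turns go in shares of 90 degrees. I convert before sending: 0.002 m / 0.6 = 0.0033, 0.001 m / 0.6 = 0.0017.

Request:
jog_arm --motion '[{"sz": 0.0017, "aperture": 0.03}, {"sz": 0.0033, "aperture": 0.03}]'

```text
clock: 9.52
eef_pos: [0.5877, -0.2873, 0.074]
tool_rot: [-0.576, 0.789, 0.127, 0.176]
ft_force: [-3.2, -4.3, 7.2]
grip_width: 0.0432
grasp_force: 64.8
```

```bash
python3 -c "
from fit import *
blank()"
```

```text
blank in track mm [-95.4   0.2  -0.9] F track [-1.5  1.7  8.7] clock 9.525 w 0.04322481249481937
```

Request:
jog_arm --motion '[{"sz": 0.0017, "aperture": 0.03}, {"sz": 0.0033, "aperture": 0.03}]'

```text
clock: 9.78
eef_pos: [0.5877, -0.2873, 0.0739]
tool_rot: [-0.575, 0.789, 0.126, 0.176]
ft_force: [-6.8, -6.3, 15.8]
grip_width: 0.0434
grasp_force: 65.8
```

```bash
python3 -c "
from fit import *
blank()"
```

```text
blank in track mm [-95.4   0.1  -1. ] F track [-0.6  4.6 17.7] clock 9.775 w 0.043392743920885615
```

Scaled: -0.03 m / 0.6 = -0.05, -0.024 m / 0.6 = -0.04.

Request:
jog_arm --motion '[{"sz": -0.0055, "aperture": 0.03}, {"sx": -0.01, "sz": -0.0055, "aperture": 0.03}, {"sx": -0.02, "sz": -0.0055, "aperture": 0.03}, {"sx": -0.03, "sz": -0.0055, "aperture": 0.03}, {"sx": -0.04, "sz": -0.0055, "aperture": 0.03}, {"sx": -0.05, "sz": -0.0055, "aperture": 0.03}, {"sx": -0.05, "sz": -0.0055, "aperture": 0.03}]'

```text
clock: 10.65
eef_pos: [0.5962, -0.2612, 0.0869]
tool_rot: [-0.576, 0.788, 0.127, 0.176]
ft_force: [0.1, -3.3, 2.1]
grip_width: 0.0436
grasp_force: 63.9
```

```bash
python3 -c "
from fit import *
blank()"
```

```text
blank in track mm [-65.   -0.1  -0.8] F track [-2.  -1.1  3.2] clock 10.65 w 0.043567253352028906
```

Smooth so far, with the front edge about 18 mm past the mouth. I'll carry on into the close fit.

Scaled: -0.024 m / 0.6 = -0.04, -0.018 m / 0.6 = -0.03.

Request:
jog_arm --motion '[{"sx": -0.01, "sz": -0.0007, "aperture": 0.03}, {"sx": -0.02, "sz": -0.0007, "aperture": 0.03}, {"sx": -0.03, "sz": -0.0007, "aperture": 0.03}, {"sx": -0.04, "sz": -0.0007, "aperture": 0.03}, {"sx": -0.04, "sz": -0.0007, "aperture": 0.03}]'

```text
clock: 11.28
eef_pos: [0.6027, -0.2393, 0.0974]
tool_rot: [-0.576, 0.788, 0.128, 0.176]
ft_force: [-0.2, -0.9, 0.9]
grip_width: 0.0433
grasp_force: 63.9
```

```bash
python3 -c "
from fit import *
blank()"
```

```text
blank in track mm [-39.8   0.4  -0.9] F track [-0.4 -0.1  1.2] clock 11.275 w 0.0433160099481643
```

Scaled: -0.03 m / 0.6 = -0.05, -0.024 m / 0.6 = -0.04.

Request:
jog_arm --motion '[{"sx": -0.01, "aperture": 0.03}, {"sx": -0.02, "aperture": 0.03}, {"sx": -0.03, "aperture": 0.03}, {"sx": -0.04, "aperture": 0.03}, {"sx": -0.05, "aperture": 0.03}, {"sx": -0.05, "aperture": 0.03}]'

```text
clock: 12.02
eef_pos: [0.6109, -0.2135, 0.1102]
tool_rot: [-0.576, 0.788, 0.128, 0.176]
ft_force: [0.1, -0.0, -0.1]
grip_width: 0.0434
grasp_force: 63.6
```

```bash
python3 -c "
from fit import *
blank()"
```

```text
blank in track mm [-9.9  0.3 -0.8] F track [-0.  -0.1 -0.1] clock 12.025 w 0.04341953171618472
```

Scaled: -0.009 m / 0.6 = -0.015, -0.006 m / 0.6 = -0.01.

Request:
jog_arm --motion '[{"sx": -0.005, "aperture": 0.03}, {"sx": -0.01, "aperture": 0.03}, {"sx": -0.015, "aperture": 0.03}, {"sx": -0.015, "aperture": 0.03}]'

```text
clock: 12.52
eef_pos: [0.6131, -0.2065, 0.1137]
tool_rot: [-0.576, 0.788, 0.128, 0.176]
ft_force: [-0.8, -0.2, -1.5]
grip_width: 0.0434
grasp_force: 63.6
```

```bash
python3 -c "
from fit import *
blank()"
```

```text
blank in track mm [-1.8  0.3 -0.7] F track [-1.   0.7 -1.1] clock 12.525 w 0.043418313472711814
```

Request:
jog_arm --motion '[{"sx": -0.0033, "aperture": 0.03}, {"sx": -0.005, "aperture": 0.03}, {"sx": -0.005, "aperture": 0.03}]'

```text
clock: 12.9
eef_pos: [0.6139, -0.2042, 0.1149]
tool_rot: [-0.576, 0.788, 0.127, 0.176]
ft_force: [-0.9, -2.4, -1.5]
grip_width: 0.043
grasp_force: 63.6
```

```bash
python3 -c "
from fit import *
blank()"
```

```text
blank in track mm [ 0.9  0.3 -0.6] F track [-3.   0.1 -0.3] clock 12.9 w 0.042989840387243954
```

Scaled: -0.003 m / 0.6 = -0.005, -0.002 m / 0.6 = -0.0033.

Request:
jog_arm --motion '[{"sx": -0.0033, "aperture": 0.03}, {"sx": -0.005, "aperture": 0.03}, {"sx": -0.005, "aperture": 0.03}]'

```text
clock: 13.28
eef_pos: [0.6147, -0.2013, 0.1161]
tool_rot: [-0.576, 0.788, 0.128, 0.176]
ft_force: [1.1, 0.2, -1.9]
grip_width: 0.0433
grasp_force: 63.6
```

```bash
python3 -c "
from fit import *
import cv2
blank()
c=vision.calibration('wrist')
for x,z in((-.0565,.0075),(-.078,0)): print(wproj(c,tk(x,0,z)),proj('side',tk(x,0,z)))
im=vision.camera('wrist')[:,:,::-1]; s=vision.camera('side')[:,:,::-1]
cv2.imwrite('pics/m5.png',np.hstack([cv2.resize(im[60:260,223:423],(400,400)),cv2.resize(s[220:320,320:420],(400,400),interpolation=2)]))"
```

```text
blank in track mm [ 4.1  0.4 -0.9] F track [-0.3 -1.  -1.9] clock 13.275 w 0.043253751042662936
[321.49791644 142.43211839] [370.04944852 285.55387839]
[321.41348661  98.87313404] [370.66963891 300.96743719]
```

View pics/m5.png

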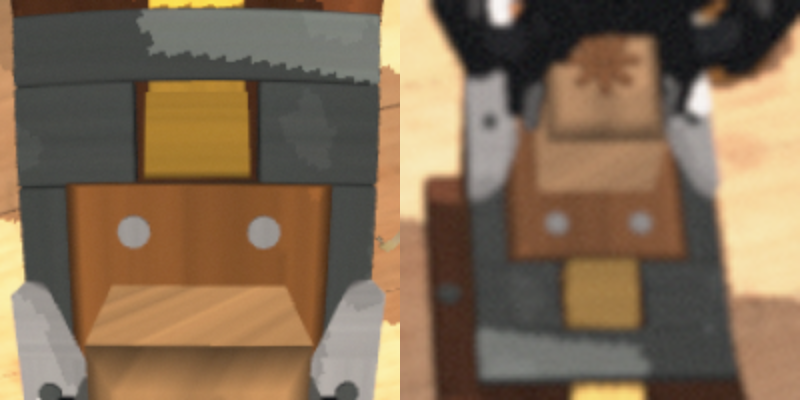

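The plate's end now lies right against the upper edge of the brass tooth (wrist crop rows 180/183). The stop hasn't been felt yet, so I'll push on until it is.

Scaled: -0.002 m / 0.6 = -0.0033, -0.001 m / 0.6 = -0.0017.

Request:
jog_arm --motion '[{"sx": -0.0017, "aperture": 0.03}, {"sx": -0.0033, "aperture": 0.03}, {"sx": -0.0033, "aperture": 0.03}]'

```text
clock: 13.75
eef_pos: [0.6149, -0.2007, 0.1166]
tool_rot: [-0.576, 0.789, 0.127, 0.175]
ft_force: [-0.7, -2.9, -4.7]
grip_width: 0.0432
grasp_force: 63.5
```

```bash
python3 -c "
from fit import *
blank()"
```

```text
blank in track mm [ 4.9  0.4 -0.6] F track [-4.7 -0.2 -3. ] clock 13.75 w 0.04317934499986153
```

Request:
jog_arm --motion '[{"sx": -0.0017, "aperture": 0.03}, {"sx": -0.0033, "aperture": 0.03}, {"sx": -0.0033, "aperture": 0.03}]'

```text
clock: 14.12
eef_pos: [0.6149, -0.2007, 0.1169]
tool_rot: [-0.576, 0.789, 0.126, 0.174]
ft_force: [-2.5, -6.9, -5.4]
grip_width: 0.0437
grasp_force: 63.5
```

```bash
python3 -c "
from fit import *
blank()
c=vision.calibration('wrist')
print([wproj(c,tk(x,0,z))[1].round(1) for x,z in((-.078,0),(-.0565,.0075),(-.0565,.003),(-.0565,0))])"
```

```text
blank in track mm [ 5.   0.4 -0.4] F track [-8.9  0.3 -1.8] clock 14.125 w 0.04372820288050155
[np.float64(97.2), np.float64(140.4), np.float64(139.7), np.float64(139.2)]
```

Scaled: -0.002 m / 0.6 = -0.0033, -0.001 m / 0.6 = -0.0017.

Request:
jog_arm --motion '[{"sx": -0.0017, "aperture": 0.03}, {"sx": -0.0033, "aperture": 0.03}, {"sx": -0.0033, "aperture": 0.03}]'

```text
clock: 14.5
eef_pos: [0.6149, -0.2006, 0.1171]
tool_rot: [-0.575, 0.79, 0.125, 0.172]
ft_force: [-4.6, -11.3, -7.1]
grip_width: 0.0431
grasp_force: 63.6
```

```bash
python3 -c "
from fit import *
blank()"
```

```text
blank in track mm [ 5.1  0.4 -0.2] F track [-14.    1.   -1.3] clock 14.5 w 0.04311134727944027
```

Request:
jog_arm --motion '[{"sx": 0.005, "aperture": 0.03}, {"sx": 0.01, "aperture": 0.03}, {"sx": 0.015, "aperture": 0.03}, {"sx": 0.02, "aperture": 0.03}, {"sx": 0.02, "aperture": 0.03}]'

```text
clock: 15.12
eef_pos: [0.6141, -0.2035, 0.1155]
tool_rot: [-0.576, 0.787, 0.129, 0.178]
ft_force: [1.2, 7.0, 1.0]
grip_width: 0.0427
grasp_force: 63.7
```

```bash
python3 -c "
from fit import *
blank()"
```

```text
blank in track mm [ 2.   0.3 -0.5] F track [ 6.8  1.  -2. ] clock 15.125 w 0.042713627956247356
```

The tug back was stopped after 3.0 mm, which is exactly the stated play, so the catch is up. I'll ease off, release and back away.

Scaled: -0.12 m / 0.6 = -0.2, -0.09 m / 0.6 = -0.15.

Request:
jog_arm --motion '[{"sx": -0.0067, "aperture": 0.03}, {"sx": -0.0067, "aperture": 0.03}, {"sx": -0.0067, "aperture": 0.065}, {"sx": -0.0067, "aperture": 0.065}, {"sx": -0.0067, "aperture": 0.065}, {"sx": -0.0067, "sz": -0.0167, "aperture": 0.065}, {"sx": -0.0067, "sz": -0.0667, "aperture": 0.065}, {"sx": -0.0067, "sz": -0.15, "aperture": 0.065}, {"sx": -0.0067, "sz": -0.2, "aperture": 0.065}, {"sx": -0.0067, "sz": -0.2, "aperture": 0.065}]'

```text
clock: 16.38
eef_pos: [0.5995, -0.2541, 0.2277]
tool_rot: [-0.576, 0.789, 0.124, 0.177]
ft_force: [0.8, 0.5, -0.4]
grip_width: 0.0653
grasp_force: 0.0
```

```bash
python3 -c "
from fit import *
import cv2
s=vision.camera('side')[:,:,::-1]; im=vision.camera('wrist')[:,:,::-1]; print(readout.get_obs()['ft_force'])
cv2.imwrite('pics/m6.png',np.hstack([cv2.resize(im[60:330,186:456],(400,400)),cv2.resize(s[200:320,310:430],(400,400),interpolation=2)]))"
```

```text
[-0.28590332 -0.32129628 -0.44536014]
```

View pics/m6.png

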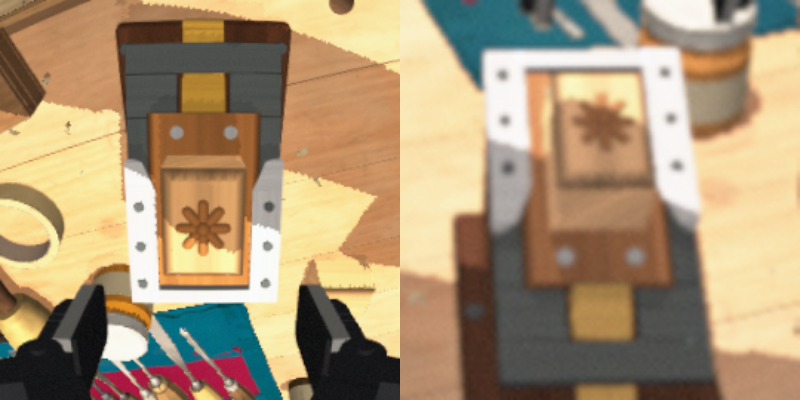

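The blank sits square in the track against the stop, the brass tooth is right behind its lower end (wrist crop about (203,110)), and the gripper is clear.

```bash
python3 -c "
from workcell import bot, vision, readout
print(bot.job_done())"
```

```text
the job is handed in; nothing more can be done
None
```

The blank is home in the dovetail track with the catch up behind it: a tug back stopped after 3.0 mm, which is the stated play. The gripper has let go and is clear, the offcut, jar and bottle were not touched, and I handed the job in at about 16.5 s; no verdict was shown.

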